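# Emboss a boot tag in the counter press

### The arm

A 7-joint arm with a two-finger parallel gripper is mounted at the origin on the work surface. World frame = base frame: x ahead of the robot, y to its left, z up, the work surface at z = 0. Lengths are in m, angles in degrees, forces in N, time in s.
With the tool pointing down it reaches from about 0.35 to 0.9 m from the base axis. Payload 19.9 kg.
Tool frame: the origin (TCP) lies at the very end of the fingers, on their centre line; the grasp point (between the pads) lies 19 mm behind it (arm.grip_depth is the x of the grasp point in the tool frame, in m); x points along the fingers, y is the direction in which the jaws open and shut, and the axes are right-handed (so a half turn about x gives the same grasp; the last joint's range is limited). The gripper opens to 94 mm and grips with 3 to 60 N. Pads are 16 mm wide; open, the fingers measure 119 mm over their backs; the gripper's body (75 mm by 177 mm) begins 78 mm behind the grasp point.
Start: joints at [69.242, 23.915, -0.59, 92.452, 0.269, 63.638, -3.037], TCP at [0.197, -0.593, 0.205] pointing down, gripper open.
Joint ranges: [-161.28, 161.28], [-22.2, 115.67], [-73.04, 71.86], [3.21, 147.25], [-68.34, 248.33], [10.77, 114.83], [-161.83, 161.83]. Speed limits (degrees/s): [108.29, 108.29, 136.94, 136.94, 172.46, 172.46, 172.46].

### API

Orientations are given as [roll, pitch, yaw] about the fixed x, y, z axes, in that order (R = Rz(yaw) Ry(pitch) Rx(roll)).
In Python, from cell import arm gives the robot as it stands.
- The arm moves only by the shell command python3 -m pendant 'ROWS' [FORCE]. ROWS is JSON, a list of rows, each an object with "translation": the shift along the tool's x, y, z in cm, a list of three; "rotation": the turn, a rotation vector about the tool's x, y, z in rad, a list of three; "claw": the finger opening in cm, from 0 to 9.4. In form: [{"translation": [x, y, z], "rotation": [ax, ay, az], "claw": claw}, ...]. A call has 1 to 20 rows; each row shifts and turns the commanded pose from where the row before left it, along the tool's axes as they then stand; what a row does not reach is not made up. A row lasts 1/8 s, in which the tool goes at most 62.5 mm and 10.7 degrees, less where a joint would pass 70% of its speed; a pose out of reach is approached as far as the arm can. A call is refused whole if a number of a shift passes 6.25 or a number of a turn 0.188, either way. A call with a gripper value outside its range is refused whole. The fingers move at their own pace and stop on an object; FORCE is the grip in N (left out, the last holds). Time passes only in rows, so rows that do not move let the fingers close. It gives the time, the measured TCP pose, the force and the opening at its end, in the units of the state.
- arm.observe(): the state, without advancing time (a new reading comes with each control period).
- arm.grab_frame(name): name is "scene" or "top" or "wrist"; returns the picture (400x640x3 uint8, blue, green, red); there is no depth.
- arm.calibration(name): a dict with "fx", "fy", "cx", "cy" (pixels), "R" (3x3) and "t" (3): a world point X has camera coordinates R X + t. Camera axes: x right, y down, z forward; pixel columns grow to the right and rows downward; lengths in m; the calibration is good to about 2 mm. A picture is of the moment at which its call begins: read the wrist's pose just before it. calibration takes no time and is no camera call; for the wrist camera it gives the pose at the moment of the call.
- arm.close_job(): hands the job in, once; it reports no verdict.
The state is a dict: "clock": time; "q": joint angles; "joint_velocities": joint speeds; "tau": joint torques, N m; "tcp_pos": TCP position; "ee_rot": TCP orientation; "force": force on the tool from outside, world axes, zero at the start; "moment": the same for the moment, N m; "gripper_width": finger opening in m.
Only numpy, scipy, OpenCV 4.12 (cv2) and the standard library are available. Lean on these libraries where they do the work, as an engineer would, in place of code of your own. Each camera call takes 0.05 s, during which the arm holds its last target. There are 200 camera calls.

### The job

Pick up the flat sled with the tag blank by its upright tab, set it in the channel of the embossing press and slide it in until it is fully home against the back stop. Then push the press's knob down until the die bottoms firmly on the blank, hold it there for a moment without forcing it, and let it come all the way up again, leaving the sled home in the press and the other things on the counter alone.

Things in the scene. Friction and masses are not known exactly. Their poses are not given: they have to be found in the camera images.
- press: Grey metal bench embossing press, fixed. Origin: on the counter below the plunger's axis; x runs along the channel from the open mouth to the back stop, z up. Base plate 190 x 96 mm (x -100 to +90), top 10 mm above the counter. Two steel rails, 8 mm high, 47 mm apart inside, from x = -75 to +30; they flare to 56 mm apart at x = -97. Arm over the channel from x = -26 to the column, 38 to 60 mm up.
- back_stop (a point): Foot of the back stop (the column's upright front face), mid-channel, on the base plate's top: press x = 30, y = 0, z = 10 mm. The sled is home when its nose edge is here.
- sled: Loose aluminium sled, 125 x 44 x 6 mm, 0.11 to 0.18 kg, with a white tag blank (46 x 34 x 2 mm, centred 30 mm behind the nose) fixed on it. Origin: centre of the underside; x points to the nose, which enters the press first, z up. Its upright tab is 28 mm long (along x), 12 mm thick (along y), centred at x = -47.5 mm, from 6 to 38 mm above the underside.
- sled_nose (a point): Middle of the sled's nose edge, on the underside (sled x = 62.5 mm).
- tab_top (a point): Centre of the top of the sled's tab (sled x = -47.5 mm, 38 mm above the underside).
- plunger: Plunger with the die on its lower end: 16 mm steel stem out of the arm's top, black round knob 40 mm in diameter, 14 mm high. Origin at rest the same as the press's; it goes straight down, 23 mm at most. Its spring takes 4 N at rest plus 0.25 N for each mm down, and returns it.
- knob_top (a point): Centre of the knob's flat top, on the plunger's axis; 102 mm above the counter at rest. With the sled home the die bottoms 4 to 20 mm down; how far depends on the die's hidden setting, which differs each time: feel for the sudden rise of force. The blank wants over 5 N from the die beyond the spring's force for 0.3 s; over 25 N on the blank spoils it. About 20 N in all on the knob is right.
- goggles: Bystander: work goggles, two black round cups of 52 mm, 30 mm high.
- brush: Bystander: a paint brush lying on the counter.
- tin: Bystander: a small round tin, 66 mm diameter, 90 mm high.
Things that resemble listed ones, but are neither listed nor needed, are in the scene too. There is more than one size of the press; the one meant has the size given above.

How it is judged:
By the outcome, as a careful person would: the job done as asked, in the order asked, and still so for the second after the job is handed in, with the robot touching nothing.
It also fails if it takes over 58 s, if anything falls off the work surface, if the arm or the gripper's body presses on something with over 40 N, if the wrist force passes 120 N, or if a joint passes its speed limit or range.

## Working session

There is one attempt and no reset: what is moved stays moved. The work goes in short steps, Python scripts to look and compute and a shell command to move; the robot and the scene stay as the last step left them, time stands still between calls to the robot, and variables do not carry over. Pictures are saved under pics/ and viewed, about 8 in all and at most 12, crops included, and the job is handed in when it is done.

```bash
ls; mkdir -p pics
python3 - <<'E'
from cell import arm
import cv2,numpy as np
s=arm.observe();print({k:np.round(s[k],3).tolist() for k in s},arm.grip_depth)
for n in("top","scene"):
    cv2.imwrite(f"pics/{n}0.png",arm.grab_frame(n));c=arm.calibration(n);print({k:np.round(c[k],4).tolist() for k in c})
E
```

```text
pics
{'clock': 0.0, 'q': [69.241, 23.947, -0.59, 92.488, 0.27, 63.64, -3.035], 'joint_velocities': [0.035, -0.062, -0.006, -0.033, 0.012, 0.042, -0.076], 'tau': [-0.0, -85.123, 0.638, -42.6, -0.049, 0.019, 0.0], 'tcp_pos': [0.197, -0.593, 0.205], 'ee_rot': [-84.938, 89.926, 113.445], 'force': [-0.311, 0.18, -0.313], 'moment': [0.026, -0.032, -0.024], 'gripper_width': 0.094} -0.0188
{'fx': 483.354, 'fy': 483.354, 'cx': 323.675, 'cy': 195.5737, 'R': [[0.0282, -0.9996, 0.0035], [-0.9777, -0.0284, -0.2083], [0.2083, 0.0024, -0.9781]], 't': [0.1179, 0.5502, 1.3073]}
{'fx': 431.0191, 'fy': 431.0191, 'cx': 322.149, 'cy': 203.3225, 'R': [[-0.8774, 0.4794, 0.0163], [0.3713, 0.7002, -0.6098], [-0.3038, -0.529, -0.7924]], 't': [0.3775, -0.2264, 1.712]}
```

View pics/top0.png

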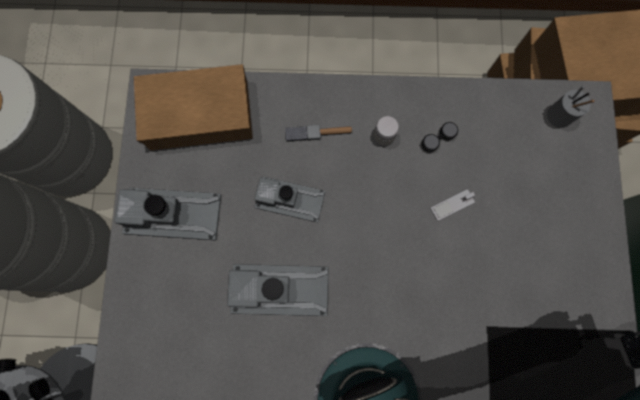

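View pics/scene0.png

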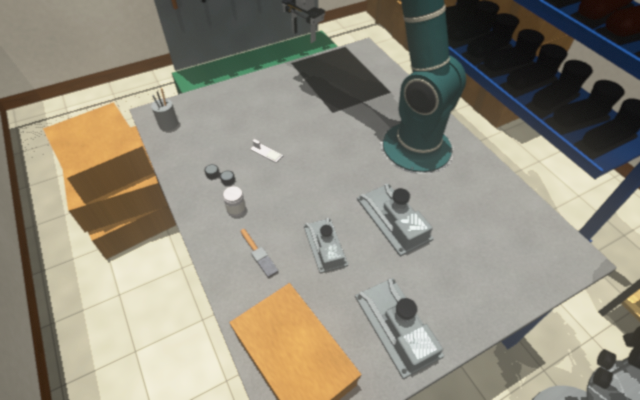

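The top view shows three presses, at about (167,213), (290,198) and (278,290), and the sled at about (455,204) with its tab towards the upper right. I'll measure their sizes next, with a zoom.

```bash
cat > h.py <<'E'
import numpy as np,cv2
from cell import arm
def ray(c,uv,z):
    R=np.array(c["R"]);t=np.array(c["t"]);o=-R.T@t
    d=R.T@np.array([(uv[0]-c["cx"])/c["fx"],(uv[1]-c["cy"])/c["fy"],1]);return o+d*(z-o[2])/d[2]
def proj(c,X):
    p=np.array(c["R"])@np.array(X)+np.array(c["t"]);return np.array([c["cx"]+c["fx"]*p[0]/p[2],c["cy"]+c["fy"]*p[1]/p[2]])
def tool(): # rotation matrix of the tool
    from scipy.spatial.transform import Rotation as Ro
    s=arm.observe();return s,Ro.from_euler("xyz",s["ee_rot"],degrees=True).as_matrix()
E
python3 - <<'E'
from h import *
c=arm.calibration("top");im=cv2.imread("pics/top0.png")
for n,a in dict(A=[(118,188),(221,193),(217,240),(115,235)],B=[(259,178),(324,187),(319,220),(254,210)],C=[(230,265),(328,265),(327,316),(228,314)]).items():
    P=[ray(c,p,.01)[:2] for p in a];print(n,[round(np.linalg.norm(P[i]-P[i-1]),3) for i in range(4)],np.round(P,3).tolist())
k=im[150:240,245:485];cv2.imwrite("pics/z.png",cv2.resize(k,None,fx=3.3,fy=3.3,interpolation=cv2.INTER_CUBIC))
E
```

```text
A [np.float64(0.138), np.float64(0.303), np.float64(0.138), np.float64(0.294)] [[0.562, 0.737], [0.556, 0.434], [0.418, 0.436], [0.424, 0.729]]
B [np.float64(0.097), np.float64(0.193), np.float64(0.099), np.float64(0.191)] [[0.604, 0.326], [0.582, 0.133], [0.484, 0.145], [0.508, 0.335]]
C [np.float64(0.135), np.float64(0.278), np.float64(0.141), np.float64(0.275)] [[0.348, 0.394], [0.356, 0.116], [0.215, 0.115], [0.213, 0.39]]
```

View pics/z.png

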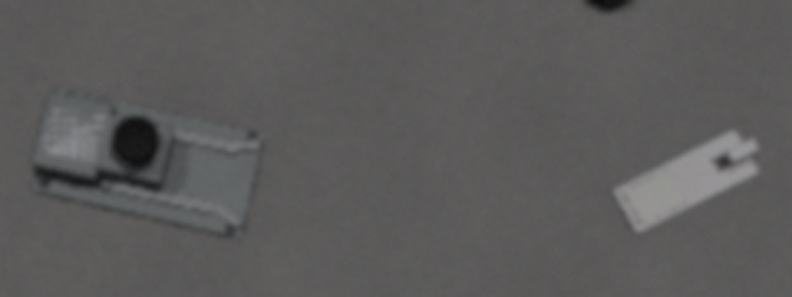

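Run:
```python
from h import *
c=arm.calibration("top")
f=lambda u,v:(245+u/3.3,150+v/3.3)
P=[ray(c,f(*p),.006)[:2] for p in[(613,188),(638,232),(757,172),(738,132)]]
print(np.round(P,3).tolist(),[round(np.linalg.norm(P[i]-P[i-1]),3) for i in range(4)])
n=(P[0]+P[1])/2;b=(P[2]+P[3])/2;d=(n-b)/np.linalg.norm(n-b);print("nose",n,"yaw",np.degrees(np.arctan2(d[1],d[0])),"tab",n-d*.110)
k=ray(c,f(136,141),.102);print("knob",k, "px",f(136,141))
s,T=tool();print(np.round(T,3))
w=arm.calibration("wrist");R=np.array(w["R"]);print("cam pos in tool",T.T@(-R.T@np.array(w["t"])-s["tcp_pos"]),"\ncam axes in tool\n",np.round(R@T,3),w["fx"])
```

```text
[[0.533, -0.18], [0.494, -0.201], [0.551, -0.308], [0.587, -0.292]] [np.float64(0.125), np.float64(0.044), np.float64(0.121), np.float64(0.039)]
nose [ 0.5132279  -0.19061832] yaw 116.86080882571693 tab [ 0.5629286  -0.28875007]
knob [0.54211555 0.23600049 0.102     ] px (286.2121212121212, 192.72727272727272)
[[-0.     0.315 -0.949]
 [ 0.001 -0.949 -0.315]
 [-1.    -0.001  0.   ]]
cam pos in tool [-0.17879526 -0.0011251  -0.06798393] 
cam axes in tool
 [[-0.002  1.     0.001]
 [-0.238 -0.001  0.971]
 [ 0.971  0.001  0.238]] 325.06973761965054
```

```bash
python3 -m pendant '[{"translation":[0,-1.73,-4.43],"rotation":[0,0,0],"claw":9.4},{"translation":[0,-1.73,-4.43],"rotation":[0,0,0],"claw":9.4},{"translation":[0,-1.73,-4.43],"rotation":[0,0,0],"claw":9.4},{"translation":[0,-1.73,-4.43],"rotation":[0,0,0],"claw":9.4},{"translation":[0,-1.73,-4.43],"rotation":[0,0,0],"claw":9.4},{"translation":[0,-1.73,-4.43],"rotation":[0,0,0],"claw":9.4},{"translation":[0,-1.73,-4.43],"rotation":[0,0,0],"claw":9.4},{"translation":[0,-1.73,-4.43],"rotation":[0,0,0],"claw":9.4},{"translation":[0,-1.73,-4.43],"rotation":[0,0,0],"claw":9.4},{"translation":[0,-1.73,-4.43],"rotation":[0,0,0],"claw":9.4},{"translation":[0,0,0],"rotation":[-0.172,0,0],"claw":6},{"translation":[0,0,0],"rotation":[-0.172,0,0],"claw":6},{"translation":[0,0,0],"rotation":[-0.172,0,0],"claw":5},{"translation":[0,0,0],"rotation":[-0.172,0,0],"claw":5},{"translation":[0,0,0],"rotation":[-0.172,0,0],"claw":5},{"translation":[0,0,0],"rotation":[-0.172,0,0],"claw":5},{"translation":[0,0,0],"rotation":[-0.172,0,0],"claw":5},{"translation":[0,0,0],"rotation":[-0.172,0,0],"claw":5},{"translation":[0,0,0],"rotation":[-0.172,0,0],"claw":5},{"translation":[0,0,0],"rotation":[-0.172,0,0],"claw":5}]' 50
python3 - <<'E'
from h import *
import json
s,T=tool();w=arm.calibration("wrist");im=arm.grab_frame("wrist");cv2.imwrite("pics/w1.png",im)
print(s["q"],s["tcp_pos"],np.round(T,3));json.dump({k:np.array(w[k]).tolist() for k in w},open("w1.json","w"))
E
```

```text
clock: 2.6
tcp_pos: [0.5627, -0.2892, 0.2051]
ee_rot: [-150.2, 90.0, 147.1]
force: [0.1, 0.5, -0.1]
gripper_width: 0.0502
[ 46.40935521  27.60844109 -30.26577467  90.44916118  14.80106762
  66.01149858  40.17621216] [ 0.56272036 -0.28917556  0.20506263] [[-0.001  0.889  0.458]
 [ 0.     0.458 -0.889]
 [-1.    -0.    -0.001]]
```

View pics/w1.png

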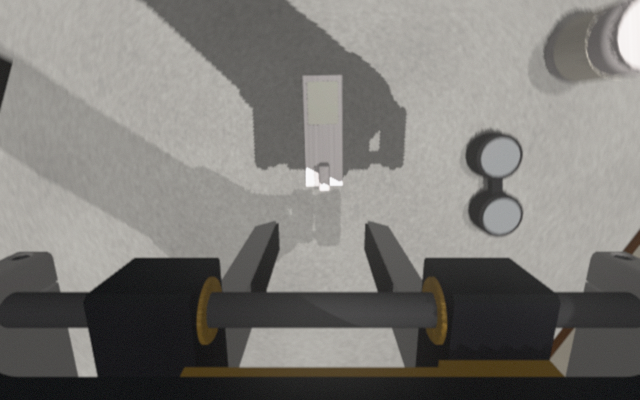

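The wrist view shows the sled almost straight: its nose corners are at (303,76) and (341,76), its rear corners at (305,187) and (343,186), and the tab is near (324,175). I'll fit its edges and work out the grasp.

```bash
cat >> h.py <<'E'
def vedge(g,rows,u0,h=6):
    "subpixel column of the strongest step near u0 (function of row)"
    out=[]
    for v in rows:
        u=int(round(u0(v)));d=np.abs(np.diff(g[v,u-h:u+h+1]));i=d.argmax();out.append((u-h+i+.5,v))
    return np.array(out)
def fit(p):
    k=np.ones(len(p),bool)
    for _ in range(4):
        a=np.polyfit(p[k,1],p[k,0],1);r=np.abs(np.polyval(a,p[:,1])-p[:,0]);k=r<max(.8,1.5*np.median(r[k]))
    return a,k.sum()
E
python3 - <<'E'
from h import *
import json
w=json.load(open("w1.json"));g=cv2.GaussianBlur(cv2.cvtColor(cv2.imread("pics/w1.png"),6),(3,3),0).astype(float)
rows=range(82,158)
L,nl=fit(vedge(g,rows,lambda v:303+(v-76)/55));Rr,nr=fit(vedge(g,rows,lambda v:341+(v-76)/55));print(L,nl,Rr,nr)
col=g[60:95,312:333].mean(1);v0=60+np.abs(np.diff(col)).argmax()+.5
c=g[178:198,308:314].mean(1);v1=178+np.abs(np.diff(c)).argmax()+.5;print("nose row",v0,"rear row",v1)
q=lambda a,v:ray(w,(np.polyval(a,v),v),.006)[:2]
n=(q(L,v0)+q(Rr,v0))/2;b=(q(L,v1)+q(Rr,v1))/2;print("len",np.linalg.norm(n-b),"wid",np.linalg.norm(q(L,120)-q(Rr,120)))
d=(n-b)/np.linalg.norm(n-b);print("yaw",np.degrees(np.arctan2(d[1],d[0])),"nose",n,"rear",b)
tab=(n+b)/2-d*.0475;print("tab",tab)
tt=ray(w,(324,176),.038)[:2];print("tab by top px",tt)
s,T=tool();dz=np.array([*tab,.013])-s["tcp_pos"];print("tool shift cm",100*T.T@dz,"z-axis yaw",np.degrees(np.arctan2(-T[1,2],-T[0,2])))
for X in([*tab,.038],[*(tab+.014*d),.038],[*(tab-.014*d),.038]):print(proj(w,X))
k=cv2.imread("pics/w1.png")[60:210,270:380];cv2.imwrite("pics/z1.png",cv2.resize(k,None,fx=4,fy=4,interpolation=cv2.INTER_CUBIC))
E
```

```text
[3.36705400e-02 2.99515844e+02] 76 [-1.09343932e-15  3.41500000e+02] 71
nose row 74.5 rear row 186.5
len 0.12573608580172438 wid 0.042983528074549006
yaw 118.25366930699946 nose [ 0.51049158 -0.18882052] rear [ 0.57001204 -0.29957646]
tab [ 0.56273718 -0.28603936]
tab by top px [ 0.56168845 -0.28298403]
tool shift cm [19.20147446  0.17254312 -0.27197465] z-axis yaw 117.7621829922662
[323.5649969  178.90942674]
[323.34934978 166.07502863]
[323.77659739 191.50298644]
```

View pics/z1.png

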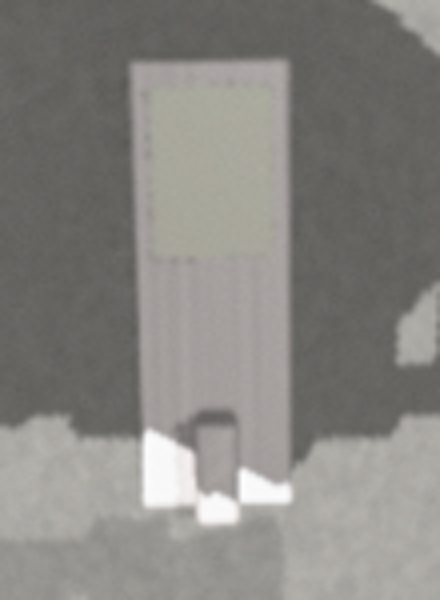

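The length (126 mm), width (43 mm) and tab position all agree with the given sizes. Now the grasp.

```bash
python3 -m pendant '[{"translation":[4.5,0.17,-0.25],"rotation":[-0.009,0,0],"claw":5},{"translation":[5,0,0],"rotation":[0,0,0],"claw":5},{"translation":[5,0,0],"rotation":[0,0,0],"claw":5},{"translation":[3,0,0],"rotation":[0,0,0],"claw":5},{"translation":[1.7,0,0],"rotation":[0,0,0],"claw":5},{"translation":[0,0,0],"rotation":[0,0,0],"claw":0},{"translation":[0,0,0],"rotation":[0,0,0],"claw":0},{"translation":[0,0,0],"rotation":[0,0,0],"claw":0},{"translation":[0,0,0],"rotation":[0,0,0],"claw":0},{"translation":[0,0,0],"rotation":[0,0,0],"claw":0},{"translation":[0,0,0],"rotation":[0,0,0],"claw":0},{"translation":[-1,0,0],"rotation":[0,0,0],"claw":0},{"translation":[-3,0,0],"rotation":[0,0,0],"claw":0}]' 50
python3 - <<'E'
from h import *
s,T=tool();print(s["tcp_pos"],np.degrees(np.arctan2(-T[1,2],-T[0,2])),s["force"],s["gripper_width"])
# target: tab at press x=-190 (nose at -80), press yaw ~83.2, origin (.544,.237)
E
```

```text
clock: 4.28
tcp_pos: [0.5624, -0.2858, 0.0531]
ee_rot: [-147.8, 89.8, 149.7]
force: [-0.1, -0.2, -0.9]
gripper_width: 0.0115
[ 0.56238595 -0.28579878  0.05311229] 117.44827465491373 [-0.14126338 -0.18802261 -0.88754245] 0.011486190439467218
```

```bash
python3 -m pendant '[{"translation":[-3,0.2,-1],"rotation":[0,0,0],"claw":0},{"translation":[-3,0.6,-3],"rotation":[0,0,0],"claw":0},{"translation":[-2.5,0.8,-4.5],"rotation":[0,0,0],"claw":0},{"translation":[-2.5,0.8,-4.5],"rotation":[0,0,0],"claw":0},{"translation":[-2,0.8,-4.8],"rotation":[0,0,0],"claw":0},{"translation":[-2,0.8,-4.8],"rotation":[0,0,0],"claw":0},{"translation":[-2,0.8,-4.8],"rotation":[0,0,0],"claw":0},{"translation":[-1,0.8,-4.8],"rotation":[0,0,0],"claw":0},{"translation":[-1,0.8,-4.8],"rotation":[0,0,0],"claw":0},{"translation":[-1,0.8,-4.5],"rotation":[0,0,0],"claw":0},{"translation":[0,0.4,-3.7],"rotation":[0.05,0,0],"claw":0},{"translation":[0,0,0],"rotation":[0.13,0,0],"claw":0},{"translation":[0,0,0],"rotation":[0.14,0,0],"claw":0},{"translation":[0,0,0],"rotation":[0.14,0,0],"claw":0},{"translation":[0,0,0],"rotation":[0.1,0,0],"claw":0},{"translation":[0,0,0],"rotation":[0.04,0,0],"claw":0},{"translation":[0,0,0],"rotation":[0,0,0],"claw":0},{"translation":[0,0,0],"rotation":[0,0,0],"claw":0}]'
python3 - <<'E'
from h import *
import json
s,T=tool();w=arm.calibration("wrist");im=arm.grab_frame("wrist");cv2.imwrite("pics/w2.png",im)
print(s["q"],s["tcp_pos"],np.round(T,3));json.dump({k:np.array(w[k]).tolist() for k in w},open("w2.json","w"))
E
```

```text
clock: 6.52
tcp_pos: [0.4223, 0.1499, 0.2536]
ee_rot: [17.3, 90.0, -79.6]
force: [0.6, -0.3, -2.4]
gripper_width: 0.0114
[ 19.6967256    5.09324943 -45.17252431 111.74076697   4.00564893
  64.72111077 -33.93674792] [0.4222712  0.14992117 0.25359371] [[ 0.     0.993 -0.119]
 [-0.    -0.119 -0.993]
 [-1.     0.     0.   ]]
```

View pics/w2.png

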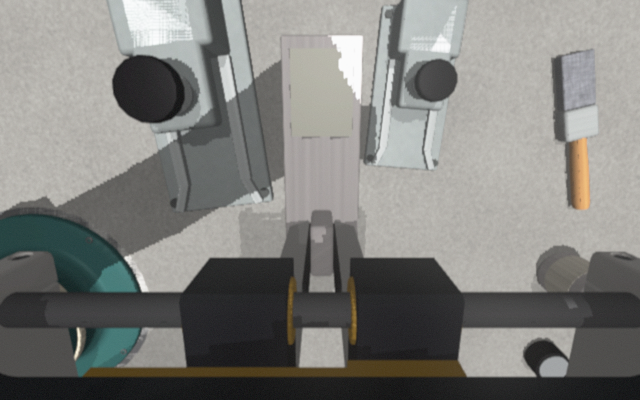

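The wrist view has the press at upper right: its mouth corners are near (366,166) and (437,168) and the knob is at (436,79). The held sled is central. I'll zoom to get the plate and rail edges.

Run:
```python
import cv2
k=cv2.imread("pics/w2.png")[30:180,350:480];cv2.imwrite("pics/z2.png",cv2.resize(k,None,fx=4,fy=4,interpolation=cv2.INTER_CUBIC))
```

```text
(no output)
```

View pics/z2.png

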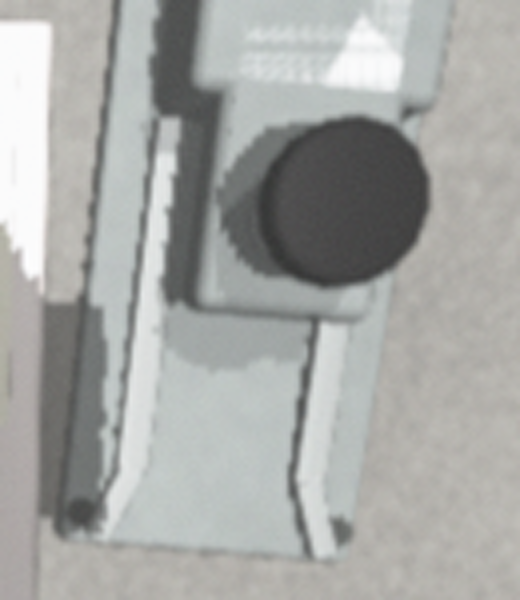

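Run:
```python
from h import *
import json
w=json.load(open("w2.json"));im=cv2.imread("pics/w2.png");g=cv2.GaussianBlur(cv2.cvtColor(im,6),(3,3),0).astype(float)
def sedge(rows,p,q,sg,h=3):
    o=[]
    for v in rows:
        u=int(round(p[0]+(q[0]-p[0])*(v-p[1])/(q[1]-p[1])));d=sg*np.diff(g[v,u-h:u+h+2]);d=np.clip(d,0,None)
        i=d.argmax()
        if d[i]>4: 
            j=slice(max(i-1,0),i+2);o.append(((d[j]*np.arange(len(d))[j]).sum()/d[j].sum()+u-h+.5,v))
    o=np.array(o);a,n=fit(o);return a,n
Z=lambda u,v:(350+u/4,30+v/4)
E={"plateL":(range(36,145),Z(118,10),Z(64,510),-1,.01),"plateR":(range(106,160),Z(395,280),Z(354,525),1,.01),
"railLin":(range(66,140),Z(181,130),Z(145,460),-1,.018),"railLout":(range(66,140),Z(157,130),Z(122,460),1,.018),
"railRin":(range(113,147),Z(320,330),Z(298,470),1,.018)}
for n,(r,p,q,sg,z) in E.items():
    a,k=sedge(r,p,q,sg);P=[ray(w,(np.polyval(a,v),v),z)[:2] for v in(r[0],r[-1])]
    d=P[0]-P[1];d/=np.linalg.norm(d);e=np.array([-d[1],d[0]]);print(n,k,len(r),np.round(P,4).tolist(),"yaw",round(np.degrees(np.arctan2(d[1],d[0])),2),"x at y=.15",round(P[1][0]+d[0]/d[1]*(.15-P[1][1]),4))
m=((g<75)[40:120,400:470]).astype(np.uint8);cs,_=cv2.findContours(m,0,1);c=max(cs,key=cv2.contourArea);el=cv2.fitEllipse(c);u=np.array(el[0])+[400,40];print("knob",u,el[1],ray(w,u,.102))
ml=[ray(w,Z(*p),.01)[:2] for p in((75,541),(320,555))];d=ml[1]-ml[0];print("mouth",ml,np.degrees(np.arctan2(d[1],d[0]))+90)
# held sled
s,T=tool();zt=s["tcp_pos"][2]-.013+.006
a,_=sedge(range(45,200),(282,35),(288,205),1,6) if 0 else (None,0)
for v in(50,180):
    L=283+(v-35)*.03;print(v)
print("sled nose corners in tool cm",[100*T.T@(ray(w,p,zt)-s["tcp_pos"]) for p in((281.5,35),(363,35))])
```

```text
plateL 109 109 [[0.5065, 0.3018], [0.4811, 0.176]] yaw 78.6 x at y=.15 0.4759
plateR 1 54 [[0.4836, 0.2233], [0.5717, 0.1456]] yaw 138.58 x at y=.15 0.5667
railLin 71 74 [[0.5221, 0.265], [0.5082, 0.1798]] yaw 80.75 x at y=.15 0.5033
railLout 74 74 [[0.5166, 0.2656], [0.4996, 0.1808]] yaw 78.64 x at y=.15 0.4934
railRin 34 34 [[0.5622, 0.2052], [0.5542, 0.1654]] yaw 78.63 x at y=.15 0.5511
knob [434.76558304  80.3429451 ] (37.220176696777344, 42.440757751464844) [0.54185974 0.23790582 0.102     ]
mouth [array([0.48341554, 0.14799245]), array([0.56280582, 0.13372576])] 79.81249467286852
50
180
sled nose corners in tool cm [array([  0.69908677,  -2.19878914, -11.00993568]), array([  0.69945856,   2.08031756, -11.0082164 ])]h.py:20: RankWarning: Polyfit may be poorly conditioned
  a=np.polyfit(p[k,1],p[k,0],1);r=np.abs(np.polyval(a,p[:,1])-p[:,0]);k=r<max(.8,1.5*np.median(r[k]))
h.py:20: RankWarning: Polyfit may be poorly conditioned
  a=np.polyfit(p[k,1],p[k,0],1);r=np.abs(np.polyval(a,p[:,1])-p[:,0]);k=r<max(.8,1.5*np.median(r[k]))
h.py:20: RankWarning: Polyfit may be poorly conditioned
  a=np.polyfit(p[k,1],p[k,0],1);r=np.abs(np.polyval(a,p[:,1])-p[:,0]);k=r<max(.8,1.5*np.median(r[k]))
h.py:20: RankWarning: Polyfit may be poorly conditioned
  a=np.polyfit(p[k,1],p[k,0],1);r=np.abs(np.polyval(a,p[:,1])-p[:,0]);k=r<max(.8,1.5*np.median(r[k]))
```

Three edges give a press yaw of 78.6°. Corrected for the knob's visible side, the rails, plate and mouth put the origin at about (0.5446, 0.2378). Next is the pre-insertion pose.

```bash
python3 -m pendant '[{"translation":[1,1.8,2.2],"rotation":[0,0,0],"claw":0},{"translation":[3.5,1.9,2.25],"rotation":[0,0,0],"claw":0},{"translation":[4.5,1.9,2.25],"rotation":[0,0,0],"claw":0},{"translation":[4.5,1.9,2.25],"rotation":[0,0,0],"claw":0},{"translation":[3.8,1.9,2.3],"rotation":[0,0,0],"claw":0},{"translation":[0,0,0],"rotation":[0.04,0,0],"claw":0},{"translation":[0,0,0],"rotation":[0.04,0,0],"claw":0},{"translation":[0,0,0],"rotation":[0,0,0],"claw":0},{"translation":[0,0,0],"rotation":[0,0,0],"claw":0}]'
cat >> h.py <<'E'
O=np.array([.5446,.2378]);yaw=np.radians(78.6)
ex=np.array([np.cos(yaw),np.sin(yaw)]);ey=np.array([-ex[1],ex[0]])
def where():
    s,T=tool();p=s["tcp_pos"][:2]-O;print("press x,y mm",np.round([p@ex*1e3,p@ey*1e3],2),"z",round(s["tcp_pos"][2]*1e3,2),"yaw",round(np.degrees(np.arctan2(-T[1,2],-T[0,2])),2),"tilt",np.round(T[2],4),"F",np.round([s["force"][:2]@ex,s["force"][:2]@ey,s["force"][2]],1),"M",np.round(s["moment"],2),"w",round(s["gripper_width"]*1e3,2),"t",s["clock"]);return s,T
E
python3 - <<'E'
from h import *
s,T=where();w=arm.calibration("wrist");cv2.imwrite("pics/w3.png",arm.grab_frame("wrist"));import json;json.dump({k:np.array(w[k]).tolist() for k in w},open("w3.json","w"))
tc=arm.calibration("top");t=arm.grab_frame("top")
for n,X in dict(mouth=[*(O-.1*ex),.01],knob=[*O,.102]).items():print(n,proj(w,X),proj(tc,X))
a=cv2.resize(t[150:240,240:400],None,fx=4,fy=4,interpolation=cv2.INTER_CUBIC);cv2.imwrite("pics/t3.png",a)
E
```

```text
clock: 7.7
tcp_pos: [0.5024, 0.0273, 0.0813]
ee_rot: [91.8, 89.9, -9.6]
force: [-0.2, 0.8, -2.9]
gripper_width: 0.0116
press x,y mm [-214.64   -0.24] z 81.32 yaw 78.56 tilt [-1.      0.0014 -0.    ] F [ 0.7  0.4 -2.9] M [-0.15 -0.06  0.02] w 11.6 t 7.7
mouth [322.18059025  49.47637507] [321.26622617 206.22481058]
knob [ 322.90105683 -294.8543756 ] [285.59467808 191.82137055]
```

View pics/w3.png

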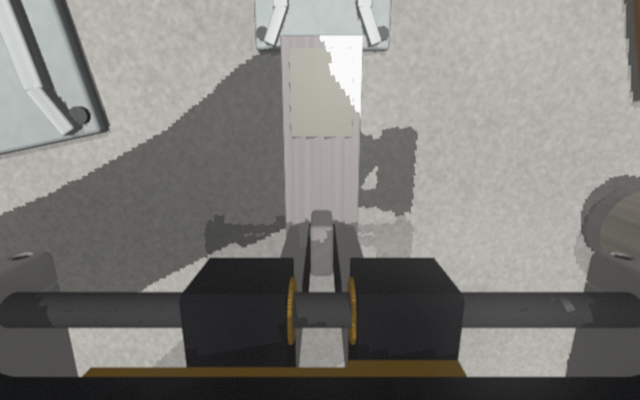

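The mouth corners, (256,49) and (389,49), are level and centred on the sled (282 to 362 px), so the alignment is good. I'll lower it and start the insertion.

```bash
python3 -m pendant '[{"translation":[2.5,0,0],"rotation":[0,0,0],"claw":0},{"translation":[2.3,0,0],"rotation":[0,0,0],"claw":0},{"translation":[0.65,0,0],"rotation":[0,0,0],"claw":0},{"translation":[0,0,-1],"rotation":[0,0,0],"claw":0},{"translation":[0,0,-1.5],"rotation":[0,0,0],"claw":0},{"translation":[0,0,-1.5],"rotation":[0,0,0],"claw":0},{"translation":[0,0,-0.8],"rotation":[0,0,0],"claw":0},{"translation":[0,0,0],"rotation":[0,0,0],"claw":0}]'
python3 - <<'E'
from h import *
where()
E
```

```text
clock: 8.8
tcp_pos: [0.5118, 0.0748, 0.0261]
ee_rot: [152.3, 90.0, 50.8]
force: [0.3, -0.6, -2.5]
gripper_width: 0.0117
press x,y mm [-1.6631e+02 -9.0000e-02] z 26.07 yaw 78.56 tilt [-1.e+00  1.e-04 -2.e-04] F [-0.5 -0.4 -2.5] M [-0.08 -0.06  0.02] w 11.73 t 8.8
```

```bash
python3 -m pendant '[{"translation":[0.15,0,0],"rotation":[0,0,0],"claw":0},{"translation":[0,0,-1],"rotation":[0,0,0],"claw":0},{"translation":[0,0,-1.5],"rotation":[0,0,0],"claw":0},{"translation":[0,0,-1.5],"rotation":[0,0,0],"claw":0},{"translation":[0,0,-1.5],"rotation":[0,0,0],"claw":0},{"translation":[0,0,-1.2],"rotation":[0,0,0],"claw":0},{"translation":[0,0,-0.5],"rotation":[0,0,0],"claw":0},{"translation":[0,0,0],"rotation":[0,0,0],"claw":0}]'
python3 - <<'E'
from h import *
where()
E
```

```text
clock: 9.8
tcp_pos: [0.5261, 0.1446, 0.0244]
ee_rot: [-72.0, 90.0, -173.5]
force: [-0.2, -0.6, -2.4]
gripper_width: 0.0117
press x,y mm [-94.98  -0.24] z 24.39 yaw 78.5 tilt [-1.e+00 -2.e-04  1.e-04] F [-0.7  0.1 -2.4] M [-0.1  -0.    0.09] w 11.66 t 9.8
```

```bash
python3 -m pendant '[{"translation":[0.1,0,0],"rotation":[0,0,0],"claw":0},{"translation":[0,0,-0.5],"rotation":[0,0,0],"claw":0},{"translation":[0,0,-0.5],"rotation":[0,0,0],"claw":0},{"translation":[0,0,-0.2],"rotation":[0,0,0],"claw":0},{"translation":[0,0,-0.1],"rotation":[0,0,0],"claw":0},{"translation":[0,0,0],"rotation":[0,0,0],"claw":0}]'
python3 - <<'E'
from h import *
where()
E
```

```text
clock: 10.55
tcp_pos: [0.5293, 0.1548, 0.024]
ee_rot: [22.1, 89.8, -79.6]
force: [-2.8, -11.3, 15.1]
gripper_width: 0.0119
press x,y mm [-84.38  -1.44] z 24.05 yaw 78.35 tilt [-1.      0.001   0.0025] F [-11.7   0.6  15.1] M [-2.47  0.53  0.09] w 11.92 t 10.55
```

```bash
python3 -m pendant '[{"translation":[-0.06,0,0],"rotation":[0,0,0],"claw":0},{"translation":[0,0,0],"rotation":[0,0,0],"claw":0}]'
python3 - <<'E'
from h import *
s,T=where();w=arm.calibration("wrist");im=arm.grab_frame("wrist")
for x in(-26,-75,-100):print(x,proj(w,[*(O+x/1e3*ex),.018]))
cv2.imwrite("pics/w4.png",im)
E
```

```text
clock: 10.8
tcp_pos: [0.5288, 0.1568, 0.0241]
ee_rot: [12.6, 90.0, -89.0]
force: [-1.3, -3.6, 3.7]
gripper_width: 0.0116
press x,y mm [-82.52  -0.48] z 24.08 yaw 78.45 tilt [-1.e+00  0.e+00  1.e-04] F [-3.8  0.6  3.7] M [-0.75  0.05 -0.03] w 11.57 t 10.8
-26 [322.21050156 138.35983476]
-75 [322.41846279 221.39314869]
-100 [322.51518749 260.01271326]
```

View pics/w4.png

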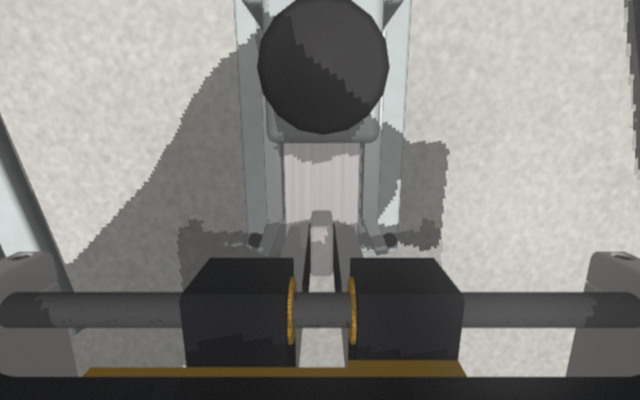

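The sled sits centred between the rails and has slid to about 2.5 mm from home. It stuck only because I pressed down on it. I'll keep pushing in small steps.

```bash
python3 -m pendant '[{"translation":[-0.02,0,-0.1],"rotation":[0,0,0],"claw":0},{"translation":[0,0,-0.1],"rotation":[0,0,0],"claw":0},{"translation":[0,0,-0.1],"rotation":[0,0,0],"claw":0},{"translation":[0,0,0],"rotation":[0,0,0],"claw":0}]'
python3 - <<'E'
from h import *
where()
E
python3 -m pendant '[{"translation":[0,0,-0.1],"rotation":[0,0,0],"claw":0},{"translation":[0,0,-0.1],"rotation":[0,0,0],"claw":0},{"translation":[0,0,0],"rotation":[0,0,0],"claw":0}]'
python3 - <<'E'
from h import *
where()
E
```

```text
clock: 11.35
tcp_pos: [0.529, 0.1593, 0.0241]
ee_rot: [-24.4, 89.9, -125.9]
force: [-2.0, -6.7, 2.1]
gripper_width: 0.0116
press x,y mm [-80.03  -0.18] z 24.1 yaw 78.46 tilt [-1.0e+00 -7.0e-04  1.6e-03] F [-7.   0.6  2.1] M [-1.48  0.52 -0.  ] w 11.59 t 11.35
clock: 11.72
tcp_pos: [0.529, 0.1594, 0.0241]
ee_rot: [-17.1, 89.7, -118.7]
force: [-7.1, -16.6, 11.8]
gripper_width: 0.0117
press x,y mm [-79.95  -0.21] z 24.09 yaw 78.39 tilt [-1.     -0.0014  0.0045] F [-17.7   3.7  11.8] M [-3.78  1.58  0.08] w 11.74 t 11.725
```

The sled is home: it stopped at press x = -80.0, as expected, and the force rose to 18 N without further motion. Release and rise.

```bash
python3 -m pendant '[{"translation":[0,0,0],"rotation":[0,0,0],"claw":4},{"translation":[0,0,0],"rotation":[0,0,0],"claw":4},{"translation":[0,0,0],"rotation":[0,0,0],"claw":4},{"translation":[-1,0,0],"rotation":[0,0,0],"claw":4},{"translation":[-4,0,0],"rotation":[0,0,0],"claw":4},{"translation":[-5,0,0],"rotation":[0,0,0],"claw":4},{"translation":[-1,0,0],"rotation":[0,0,0],"claw":0},{"translation":[0,0,0],"rotation":[0,0,0],"claw":0},{"translation":[0,0,0],"rotation":[0,0,0],"claw":0}]'
python3 - <<'E'
from h import *
s,T=where();w=arm.calibration("wrist");im=arm.grab_frame("wrist");cv2.imwrite("pics/w5.png",im)
for x in(-62,-80,-94,-95):print(x,[np.round(proj(w,[*(O+x/1e3*ex),z]),1).tolist() for z in(.016,.048)])
print(100*T.T@(np.array([*O,.108])-s["tcp_pos"]))
E
```

```text
clock: 12.85
tcp_pos: [0.5291, 0.1619, 0.1332]
ee_rot: [-67.2, 89.9, -168.8]
force: [0.1, -0.2, 0.6]
gripper_width: 0.0135
press x,y mm [-77.5    0.16] z 133.17 yaw 78.48 tilt [-1.0e+00 -1.5e-03  6.0e-04] F [-0.2 -0.2  0.6] M [-0.09 -0.02  0.03] w 13.48 t 12.85
-62 [[322.9, 174.8], [323.0, 181.8]]
-80 [[322.9, 193.8], [323.1, 202.8]]
-94 [[323.0, 208.1], [323.1, 218.6]]
-95 [[323.0, 209.2], [323.1, 219.7]]
[ 2.51196928e+00  3.75197719e-03 -7.75178100e+00]
```

View pics/w5.png

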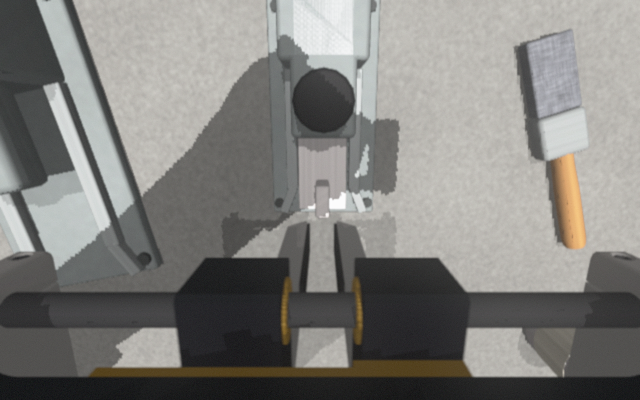

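The tab lies where a home sled's tab is predicted to be (rows 180 to 218), with the knob at (323,100). Now over the knob.

```bash
cat > ok.py <<'E'
from h import *
s=arm.observe();z=s["tcp_pos"][2]*1e3;f=s["force"];print("z %.2f F"%z,np.round(f,1))
down=max(0,102-z);raise SystemExit(0 if f[2]-(4+.25*down)*(z<102.3)<3 else 1)
E
python3 -m pendant '[{"translation":[0,0,-3.5],"rotation":[0,0,0],"claw":0},{"translation":[0,0,-4.25],"rotation":[0,0,0],"claw":0},{"translation":[2.3,0,0],"rotation":[0,0,0],"claw":0},{"translation":[0.5,0,0],"rotation":[0,0,0],"claw":0},{"translation":[0,0,0],"rotation":[0,0,0],"claw":0}]'
python3 -c "
from h import *
where()"; python3 ok.py
```

```text
clock: 13.52
tcp_pos: [0.5449, 0.2375, 0.1058]
ee_rot: [-60.6, 89.9, -162.2]
force: [0.6, -0.6, 0.3]
gripper_width: 0.0003
press x,y mm [-0.19 -0.37] z 105.82 yaw 78.46 tilt [-1.0e+00 -1.2e-03  7.0e-04] F [-0.5 -0.7  0.3] M [-0.01 -0.04  0.01] w 0.27 t 13.525
z 105.82 F [ 0.6 -0.6  0.3]
```

```bash
python3 -m pendant '[{"translation":[0.3,0,0],"rotation":[0,0,0],"claw":0},{"translation":[0.1,0,0],"rotation":[0,0,0],"claw":0},{"translation":[0.1,0,0],"rotation":[0,0,0],"claw":0},{"translation":[0,0,0],"rotation":[0,0,0],"claw":0}]' >/dev/null; python3 ok.py && python3 -m pendant '[{"translation":[0.1,0,0],"rotation":[0,0,0],"claw":0},{"translation":[0,0,0],"rotation":[0,0,0],"claw":0}]' >/dev/null && python3 ok.py && python3 -m pendant '[{"translation":[0.05,0,0],"rotation":[0,0,0],"claw":0},{"translation":[0,0,0],"rotation":[0,0,0],"claw":0}]' >/dev/null && python3 ok.py
```

```text
z 101.49 F [ 0.3 -2.9  2.9]
z 100.28 F [ 0.5 -2.1  3.4]
z 99.79 F [ 1.6 -2.7  3.5]
```

```bash
P="python3 -m pendant"; K="python3 ok.py"
$P '[{"translation":[0.05,0,0],"rotation":[0,0,0],"claw":0},{"translation":[0.05,0,0],"rotation":[0,0,0],"claw":0},{"translation":[0,0,0],"rotation":[0,0,0],"claw":0}]' >/dev/null; $K &&
$P '[{"translation":[0.05,0,0],"rotation":[0,0,0],"claw":0},{"translation":[0,0,0],"rotation":[0,0,0],"claw":0}]' >/dev/null && $K &&
$P '[{"translation":[0.05,0,0],"rotation":[0,0,0],"claw":0},{"translation":[0,0,0],"rotation":[0,0,0],"claw":0}]' >/dev/null && $K &&
$P '[{"translation":[0.05,0,0],"rotation":[0,0,0],"claw":0},{"translation":[0,0,0],"rotation":[0,0,0],"claw":0}]' >/dev/null && $K &&
$P '[{"translation":[0.05,0,0],"rotation":[0,0,0],"claw":0},{"translation":[0,0,0],"rotation":[0,0,0],"claw":0}]' >/dev/null && $K &&
$P '[{"translation":[0.05,0,0],"rotation":[0,0,0],"claw":0},{"translation":[0,0,0],"rotation":[0,0,0],"claw":0}]' >/dev/null && $K &&
$P '[{"translation":[0.05,0,0],"rotation":[0,0,0],"claw":0},{"translation":[0,0,0],"rotation":[0,0,0],"claw":0}]' >/dev/null && $K &&
$P '[{"translation":[0.05,0,0],"rotation":[0,0,0],"claw":0},{"translation":[0,0,0],"rotation":[0,0,0],"claw":0}]' >/dev/null && $K &&
$P '[{"translation":[0.05,0,0],"rotation":[0,0,0],"claw":0},{"translation":[0,0,0],"rotation":[0,0,0],"claw":0}]' >/dev/null && $K &&
$P '[{"translation":[0.05,0,0],"rotation":[0,0,0],"claw":0},{"translation":[0,0,0],"rotation":[0,0,0],"claw":0}]' >/dev/null && $K; echo end
```

```text
z 98.77 F [ 2.2 -2.9  3. ]
z 98.27 F [ 2.1 -3.1  3.7]
z 97.76 F [ 1.9 -3.   4.3]
z 97.26 F [ 2.5 -2.9  3.8]
z 96.75 F [ 1.6 -2.7  4. ]
z 96.24 F [ 3.6 -2.5  4.5]
z 95.73 F [ 2.9 -1.8  4.3]
z 95.25 F [ 2.8 -3.2  4.4]
z 94.75 F [ 2.5 -2.4  5.1]
z 94.24 F [ 3.  -3.3  5.5]
end
```

```bash
P="python3 -m pendant"; K="python3 ok.py"
$P '[{"translation":[0.05,0,0],"rotation":[0,0,0],"claw":0},{"translation":[0,0,0],"rotation":[0,0,0],"claw":0}]' >/dev/null; $K &&
$P '[{"translation":[0.05,0,0],"rotation":[0,0,0],"claw":0},{"translation":[0,0,0],"rotation":[0,0,0],"claw":0}]' >/dev/null && $K &&
$P '[{"translation":[0.05,0,0],"rotation":[0,0,0],"claw":0},{"translation":[0,0,0],"rotation":[0,0,0],"claw":0}]' >/dev/null && $K &&
$P '[{"translation":[0.05,0,0],"rotation":[0,0,0],"claw":0},{"translation":[0,0,0],"rotation":[0,0,0],"claw":0}]' >/dev/null && $K &&
$P '[{"translation":[0.05,0,0],"rotation":[0,0,0],"claw":0},{"translation":[0,0,0],"rotation":[0,0,0],"claw":0}]' >/dev/null && $K &&
$P '[{"translation":[0.05,0,0],"rotation":[0,0,0],"claw":0},{"translation":[0,0,0],"rotation":[0,0,0],"claw":0}]' >/dev/null && $K &&
$P '[{"translation":[0.05,0,0],"rotation":[0,0,0],"claw":0},{"translation":[0,0,0],"rotation":[0,0,0],"claw":0}]' >/dev/null && $K &&
$P '[{"translation":[0.05,0,0],"rotation":[0,0,0],"claw":0},{"translation":[0,0,0],"rotation":[0,0,0],"claw":0}]' >/dev/null && $K &&
$P '[{"translation":[0.05,0,0],"rotation":[0,0,0],"claw":0},{"translation":[0,0,0],"rotation":[0,0,0],"claw":0}]' >/dev/null && $K &&
$P '[{"translation":[0.05,0,0],"rotation":[0,0,0],"claw":0},{"translation":[0,0,0],"rotation":[0,0,0],"claw":0}]' >/dev/null && $K &&
$P '[{"translation":[0.05,0,0],"rotation":[0,0,0],"claw":0},{"translation":[0,0,0],"rotation":[0,0,0],"claw":0}]' >/dev/null && $K &&
$P '[{"translation":[0.05,0,0],"rotation":[0,0,0],"claw":0},{"translation":[0,0,0],"rotation":[0,0,0],"claw":0}]' >/dev/null && $K &&
$P '[{"translation":[0.05,0,0],"rotation":[0,0,0],"claw":0},{"translation":[0,0,0],"rotation":[0,0,0],"claw":0}]' >/dev/null && $K &&
$P '[{"translation":[0.05,0,0],"rotation":[0,0,0],"claw":0},{"translation":[0,0,0],"rotation":[0,0,0],"claw":0}]' >/dev/null && $K &&
$P '[{"translation":[0.05,0,0],"rotation":[0,0,0],"claw":0},{"translation":[0,0,0],"rotation":[0,0,0],"claw":0}]' >/dev/null && $K &&
$P '[{"translation":[0.05,0,0],"rotation":[0,0,0],"claw":0},{"translation":[0,0,0],"rotation":[0,0,0],"claw":0}]' >/dev/null && $K; echo end
python3 -c "
from h import *
where()"
```

```text
z 93.74 F [ 2.5 -1.6  4.6]
z 93.27 F [ 3.3 -2.7  5.6]
z 92.78 F [ 2.1 -2.4  5.3]
z 92.28 F [ 2.5 -1.9  5.5]
z 91.79 F [ 3.4 -2.3  5.1]
z 91.32 F [ 2.5 -1.7  5.8]
z 90.80 F [ 3.  -3.   5.4]
z 90.34 F [ 2.6 -2.3  5.3]
z 89.82 F [ 3.  -3.5  5.9]
z 89.52 F [ 0.9 -2.7  8.9]
z 89.47 F [-0.6 -5.  16.7]
end
press x,y mm [ 0.49 -0.63] z 89.47 yaw 78.48 tilt [-1.e+00  5.e-04 -0.e+00] F [-5.  -0.4 16.7] M [-1.18  0.13 -0.01] w 0.4 t 19.9
```

The die bottomed about 12.5 mm down, where the force jumped from 6 to 17 N. I'll add a touch, hold, and check before rising.

```bash
python3 -m pendant '[{"translation":[0.01,0,0],"rotation":[0,0,0],"claw":0},{"translation":[0,0,0],"rotation":[0,0,0],"claw":0},{"translation":[0,0,0],"rotation":[0,0,0],"claw":0},{"translation":[0,0,0],"rotation":[0,0,0],"claw":0},{"translation":[0,0,0],"rotation":[0,0,0],"claw":0},{"translation":[0,0,0],"rotation":[0,0,0],"claw":0}]'; python3 ok.py
python3 -m pendant '[{"translation":[-0.3,0,0],"rotation":[0,0,0],"claw":0},{"translation":[-0.5,0,0],"rotation":[0,0,0],"claw":0},{"translation":[-0.5,0,0],"rotation":[0,0,0],"claw":0},{"translation":[-1,0,0],"rotation":[0,0,0],"claw":0},{"translation":[-2,0,0],"rotation":[0,0,0],"claw":0},{"translation":[0,0,4],"rotation":[0,0,0],"claw":0},{"translation":[0,0,4],"rotation":[0,0,0],"claw":0},{"translation":[0,0,0],"rotation":[0,0,0],"claw":0}]'
python3 - <<'E'
from h import *
s,T=where();w=arm.calibration("wrist");im=arm.grab_frame("wrist");cv2.imwrite("pics/w6.png",im)
for x,z in((-66,.048),(-94,.048),(0,.102)):print(x,proj(w,[*(O+x/1e3*ex),z]))
E
```

```text
clock: 20.65
tcp_pos: [0.5453, 0.2382, 0.0894]
ee_rot: [89.9, 90.0, -11.6]
force: [-0.9, -3.6, 17.7]
gripper_width: 0.0007
z 89.44 F [-0.9 -3.6 17.7]
clock: 21.65
tcp_pos: [0.5292, 0.1569, 0.1326]
ee_rot: [24.1, 89.9, -77.6]
force: [0.8, 0.7, 0.6]
gripper_width: 0.0004
press x,y mm [-82.34  -0.91] z 132.62 yaw 78.29 tilt [-1.0e+00  5.0e-04  1.2e-03] F [ 0.9 -0.6  0.6] M [ 0.02 -0.05 -0.01] w 0.4 t 21.65
-66 [321.44764682 180.82518687]
-94 [321.64764588 213.28923267]
0 [320.85194565  92.97583623]
```

View pics/w6.png

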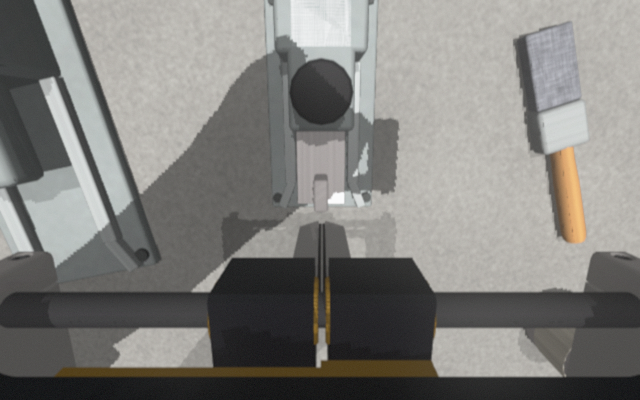

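The tab (rear end at row 212) and the knob (62 px wide, centred at (321,91)) look as they did before pressing, allowing for the small camera shift. The sled is home, the plunger is up and the gripper is clear.

```bash
python3 -c "
from cell import arm
print(arm.close_job())"
```

```text
the job is handed in; nothing more can be done
None
```

The sled is home against the back stop, the blank has been pressed once, and I handed the job in at about 22 s on the clock.

- **Sled:** I gripped it by its tab and slid it into the 190 x 96 mm press. It stopped at the expected spot (tab at press x = -80.0 mm), and the force then rose to 18 N with no further motion. It stuck briefly about 4 mm short because I was pressing down on it; easing off freed it.
- **Pressing:** the die bottomed about 12.5 mm down. I held about 18 N in all on the knob for roughly 0.75 s. After the spring's 7 N, that leaves about 10 N on the blank.
- **Last checks:** after I raised the arm, the wrist picture showed the knob back at its original size and the tab within about 1.5 px of where a home sled's tab should be. The gripper was clear, with no contact force. The brush was the only one of the three bystanders in that picture; I took no last look at the goggles or the tin, though no move went near them.
- **Disagreements:**
  - The first top view gave the press yaw as 83°; the closer wrist view gave 78.6°, which I used and the insertion confirmed.
  - The force sensor read about 1 N low against the nominal spring force.

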